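# Feed a heel block along the burnishing fence with a push stick

## Robot

A 6-joint arm with a two-finger parallel gripper is mounted at the origin on the work surface. World frame = base frame: x ahead of the robot, y to its left, z up, the work surface at z = 0. Lengths are in mm, angles in rad, forces in N, time in s.
With the tool pointing down it reaches from about 275 to 1000 mm from the base axis. Payload 8.4 kg.
Tool frame: the origin (TCP) lies on the centre line of the jaws, within the pads' length; the fingertips stand r.tip_reach ahead of it and the grasp point (between the pads) lies 11 mm behind it (r.tip_reach is the distance from the TCP to the fingertips, in mm); z points along the fingers, y is the line along which they close (so a half turn about z gives the same grasp; the last joint's range is limited). The gripper opens to 85 mm and grips with 20 to 120 N. Pads are 22 mm wide; open, the fingers measure 114 mm over their backs; the gripper's body (76 mm by 85 mm) begins 54 mm behind the grasp point. The pads swing forward as they close: fully open they stand 13 mm farther back than shut.
Start: joints at [1.106, 0.353, 1.633, -0, 1.155, -0.002], TCP at [279.034, 559.257, 239.281] pointing down, gripper open.
Joint ranges: [-2.63, 2.63], [-0.92, 2.1], [0.06, 2.66], [-1.3, 4.44], [0, 2.69], [-3.02, 3.02]. Speed limits (rad/s): [2.22, 2.22, 2.79, 3.14, 3.14, 3.14].

## Interface

Orientations are given as [roll, pitch, yaw] about the fixed x, y, z axes, in that order (R = Rz(yaw) Ry(pitch) Rx(roll)).
In Python, from rig import r gives the robot as it stands.
- The arm moves only by the tool carry_out, never from a script. Its argument "targets" is a list of rows, each an object with "dp": the shift along the tool's x, y, z in mm, a list of three; "yaw": the turn about the tool's z in degrees. A call has 1 to 12 rows; each row is the pose to reach, as a shift and turn from the pose commanded when the call began, along the tool's axes at that moment; what a row does not reach only later rows make up. A row lasts 1/8 s, in which the tool goes at most 62.5 mm and 10.7 degrees, less where a joint would pass 70% of its speed; a pose out of reach is approached as far as the arm can. A call with a gripper value outside its range is refused whole. "fingers" is the opening, from -1 (shut) to 1 (fully open), so that 0 is half open, set as the call begins (left out, the last holds). The fingers move at their own pace and stop on an object; "grip_force" is the grip in N (left out, the last holds). Time passes only in rows, so rows that repeat a pose let the fingers close. It gives the time, the measured TCP pose, the force, the opening and the grip force at its end, in the units of the state.
- r.sense(): the state, without advancing time (a new reading comes with each control period).
- r.grab_frame(name): name is "scene" or "top"; returns the picture (400x640x3 uint8, red, green, blue); there is no depth.
- r.get_calibration(name): a dict with "fx", "fy", "cx", "cy" (pixels), "rvec" (rotation vector, rad) and "tvec" (3), from world to camera coordinates, as OpenCV has them. Camera axes: x right, y down, z forward; pixel columns grow to the right and rows downward; lengths in mm; the calibration is good to about 2 mm. A picture is of the moment at which its call begins. get_calibration takes no time and is no camera call.
- r.sign_off(): hands the job in; it is judged then, once.
The state is a dict: "clock": time; "qpos": joint angles; "qvel": joint speeds; "joint_efforts": joint torques, N m; "eef_pos": TCP position; "tcp_rot": TCP orientation; "contact_force": force on the tool from outside, world axes, zero at the start; "wrist_torque": the same for the moment, N m; "opening": opening from 0.0 (shut) to 1.0 (fully open); "grasp_force": force on a finger pad.
Only numpy, scipy, OpenCV 4.12 (cv2) and the standard library are available. Lean on these libraries where they do the work, as an engineer would, in place of code of your own. Each camera call takes 0.05 s, during which the arm holds its last target. There are 200 camera calls.

## Task

Pick up the push stick by its handle and, with its nose in the notch of the wooden heel block, press the block flat against the fence and feed it along the fence, past the sprung burnishing shoe, until it is home against the end stop. Keep it firmly against the fence all the way but push gently (keep the push below about 20 N), and touch the block only with the stick. Then stand the stick upright on its rubber mat again and let go, leaving the tin, jar, brush and stack of heel lifts undisturbed.

Things in the scene. Friction and masses are not known exactly. Their poses are not given: they have to be found in the camera images.
- bed: Fixed plywood board of the jig, 130 (x) x 340 (y) x 12 mm thick, lying on the bench. Origin at the centre of its underside; its top is at z = 12 mm. The feed direction is its +y; the fence stands along its +x side.
- stop_face (a point): Middle of the face of the fixed end stop that the block comes up against: an aluminium bar across the feed path, 60 (x) x 14 (y) x 30 mm tall on the board, face at bed y = +130 mm.
- fence: Straight fixed aluminium rail on the board, 22 (x) x 340 (y) mm, 30 mm tall. Origin on its face, mid-length, on the board's top: the face is the plane x = 0 and looks to -x; +y is the feed direction. A block flat on the fence has its origin at fence x = -25 mm, and at fence y = +90 mm when home at the stop. A press of 7 to 11 N from the stick keeps the block on the fence throughout.
- shoe_pad (a point): Middle of the rubbing face of the sprung burnishing shoe, half-way along the fence: a cork pad 30 mm long with 17 mm sloping ramps at both ends, 4 to 26 mm above the board, standing 4 mm proud of the fence. It yields in the fence's +x with 3 N at first touch and 4 N when flush, and shoves a block that is not pressed on off the fence.
- block: Loose wooden heel block with a thin dark top, 50 (x) x 80 (y) x 29.5 mm tall, about 0.3 kg, lying on the board at the start end of the fence, 5 to 25 mm away from it and askew. Origin at the centre of its underside; its long straight face (x = +25 mm) goes against the fence, its +y end leads. Its friction is not known.
- notch (a point): Middle of the floor of the square notch in the block's side away from the fence, at block x = -10, y = -10 mm, half-way up; block axes. The notch is open at top and bottom and to -x, 24 mm wide (y) and 15 mm deep.
- stick_grip (a point): Centre of the 26 x 26 mm upright handle (12 to 84 mm high) of the loose push stick (0.16 kg), 45 mm above its underside; x points to the nose. Heel plate 70 x 44 x 12 mm. A low arm 14 mm wide ends in a round nose 16 mm across, 3 to 17 mm above the underside. The arm is clamped at another, unmeasured reach each time (nose front 64 to 92 mm ahead of the handle's axis) and does not slip.
- mat: Fixed rubber mat 160 (x) x 120 (y) x 4 mm, on which the stick stands at the start. Origin at the centre of its underside.
- tin: Round flat polish tin, 72 mm diameter, 24 mm tall, loose; origin at its underside. Bystander.
- jar: Jar of 60 mm diameter, 85 mm tall, loose; origin at its underside. Bystander.
- brush: Hand brush lying down, loose; origin under its middle. Bystander.
- lifts: Stack of rubber heel lifts, one piece 60 x 55 x 30 mm, loose; origin at its underside. Bystander.
Things that resemble listed ones, but are neither listed nor needed, are in the scene too. What is shaped like the part that bears stick_grip but pink is not meant. Of the things that look like the mat, take the one that is farthest from the robot's base at the start.

How it is judged (in metres and radians):
On the way, in this order (a step that is already met when the one before it is completed fails the run):
1. the stick presses the block flat against the fence at the start end, before the shoe (x of block in the frame of fence above -0.0275 m and angle between the x axis of block and the x axis of fence, either way round below 0.04 rad and y of block in the frame of fence below -0.05 m and contact force between each of stick, fence and block above 1 N), for 0.2 s.
2. the block passes the shoe, held firmly against the fence by the stick (x of block in the frame of fence above -0.0275 m and angle between the x axis of block and the x axis of fence, either way round below 0.04 rad and y of block in the frame of fence between -0.03 and 0.03 m and contact force between stick and block above 1 N and contact force between fence and block above 4 N), for 0.3 s.
3. the stick brings the block home against the end stop, still against the fence (x of block in the frame of fence above -0.0275 m and angle between the x axis of block and the x axis of fence, either way round below 0.04 rad and y of block in the frame of fence above 0.087 m and contact force between stick and block above 1 N), for 0.2 s.
At the end, for the whole second after the job is handed in: The block lies flat on the board, within 2.5 mm of the fence and 0.04 rad of its direction, within 3 mm of the end stop; the stick stands upright (within 0.08 rad) and at rest with its handle over the mat and its foot on it, released (x of block in the frame of fence above -0.0275 m and angle between the x axis of block and the x axis of fence, either way round below 0.04 rad and y of block in the frame of fence above 0.087 m and angle between block's own z axis and vertical below 0.05 rad and linear speed of each of block, stick below 0.01 m/s and x of stick_grip in the frame of mat between -0.08 and 0.08 m and y of stick_grip in the frame of mat between -0.06 and 0.06 m and z of stick_grip in the frame of mat below 0.054 m and angle between stick_grip's own z axis and vertical below 0.08 rad); the robot touches nothing.
It fails at once if the stick pushes on the block with more than 28 N, summed over its points of contact (contact force between stick and block above 28 N).
It fails at once if the gripper or arm touches the block (contact force between any of the fingers, the arm and block above 0.3 N).
It fails at once if once past the start end, the block comes more than 3.5 mm off the fence or more than 0.07 rad askew (y of block in the frame of fence above -0.065 m and (x of block in the frame of fence below -0.0285 m or angle between the x axis of block and the x axis of fence, either way round above 0.07 rad)).
It fails at once if the block is lifted or tipped (z of block in the frame of fence above 0.008 m or angle between block's own z axis and vertical above 0.15 rad).
It fails at once if a bystander (tin, jar, brush or heel lifts) is displaced by more than 15 mm (distance of any of tin, jar, brush, lifts from where it was at the start of the episode above 0.015 m).
It also fails if it takes over 72 s, if anything falls off the work surface, if the arm or the gripper's body presses on something with over 40 N, if the wrist force passes 120 N, or if a joint passes its speed limit or range.

## Working session

There is one attempt and no reset: what is moved stays moved. The work goes in short steps, Python scripts to look and compute and a tool call to move; the robot and the scene stay as the last step left them, time stands still between calls to the robot, and variables do not carry over. Pictures are saved under pics/ and viewed, at most 10 in all, crops included, and the job is handed in when it is done.

Besides the shell and the picture viewer there is one more tool, called as name(argument=value, ...), one argument or row to a line, values as JSON. carry_out: Moves the arm, as the interface text tells. Its arguments: {"type":"object","properties":{"targets":{"type":"array","items":{"type":"object","properties":{"dp":{"type":"array","items":{"type":"number"}},"yaw":{"type":"number"}}}},"fingers":{"type":"number"},"grip_force":{"type":"number"}},"required":["targets"]}

```bash
ls; mkdir -p pics; python3 - <<'E'
from rig import r
import cv2
for n in("scene","top"):
    cv2.imwrite(f"pics/{n}0.png",r.grab_frame(n)[:,:,::-1]); print(n,r.get_calibration(n))
print(r.sense(),r.tip_reach)
E
```

```text
pics
scene {'fx': 466.66692581666865, 'fy': 466.66692581666865, 'cx': 314.34324032658265, 'cy': 193.83169774077643, 'rvec': array([ 1.09711424,  2.30247912, -1.07592179]), 'tvec': array([ 327.52103044, -196.58747136, 1837.26559919])}
top {'fx': 389.2408969838517, 'fy': 389.2408969838517, 'cx': 319.55143295722036, 'cy': 198.90329795991747, 'rvec': array([ 2.2210328 , -2.17261568,  0.06610019]), 'tvec': array([ -13.20972936,  515.44442064, 1185.65730302])}
{'clock': 0.1, 'qpos': array([ 1.10562400e+00,  3.53574947e-01,  1.63407611e+00,  8.65252485e-07,
        1.15519265e+00, -2.42983036e-03]), 'qvel': array([-0.00077979, -0.00082309, -0.00348456, -0.00102167, -0.00238425,
        0.00128257]), 'joint_efforts': array([-7.98673573e-04, -6.06351542e+01, -3.42815816e+01, -5.06959304e-05,
        3.96438612e-03,  7.71414830e-05]), 'eef_pos': array([278.82847217, 558.88222556, 238.63221245]), 'tcp_rot': array([-3.14034161e+00, -3.83099595e-06,  2.67884980e+00]), 'contact_force': array([-0.57243891, -0.06036219, -0.96328676]), 'wrist_torque': array([ 0.02519022,  0.01306961, -0.00997907]), 'grasp_force': 0.0, 'opening': 1.0033277772339835} 8.0
```

View pics/scene0.png

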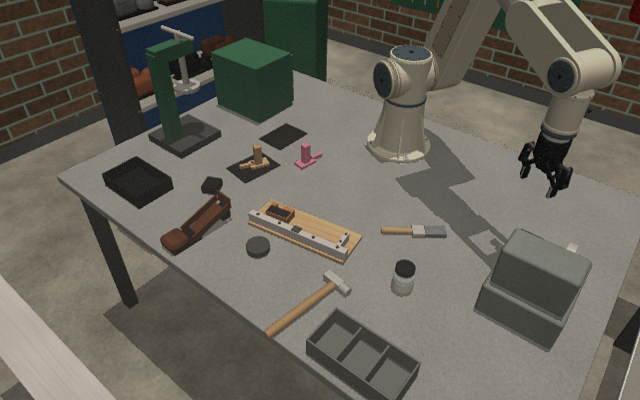

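View pics/top0.png

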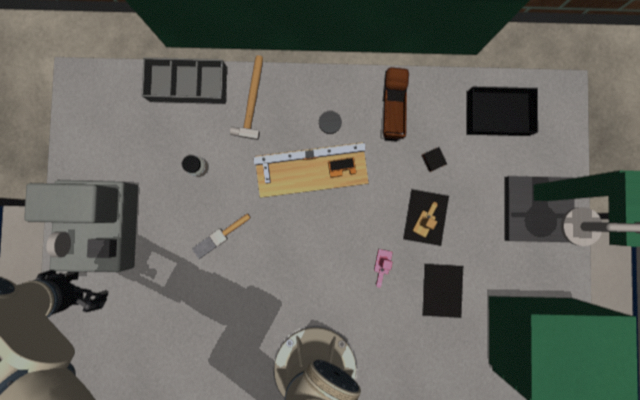

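The top view shows the natural-wood stick at (427,218) on a mat at (426,217), and the pink decoy stick at (383,262). A second mat sits at (443,290), nearer the base, and the jig with the block is at (312,170) with the block at (342,166). The bystanders are the tin (330,122), jar (195,165), brush (223,235) and lifts (434,159). I choose the tan stick and the mat at (426,217), which is farther from the base. Next is a close crop to check this.

```bash
python3 - <<'E'
import cv2,numpy as np
a=cv2.imread("pics/top0.png");b=cv2.imread("pics/scene0.png")
c=cv2.resize(a[135:250,245:460],None,fx=3.7,fy=3.7,interpolation=cv2.INTER_CUBIC)[:, :795]
cv2.imwrite("pics/ct.png",c)
d=cv2.resize(b[130:265,220:370],None,fx=4.4,fy=4.4,interpolation=cv2.INTER_CUBIC)
cv2.imwrite("pics/cs.png",d)
E
```

```text
(no output)
```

View pics/ct.png

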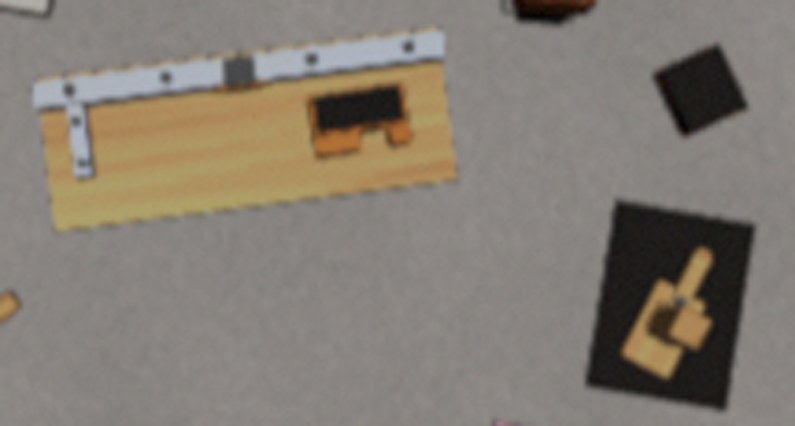

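View pics/cs.png

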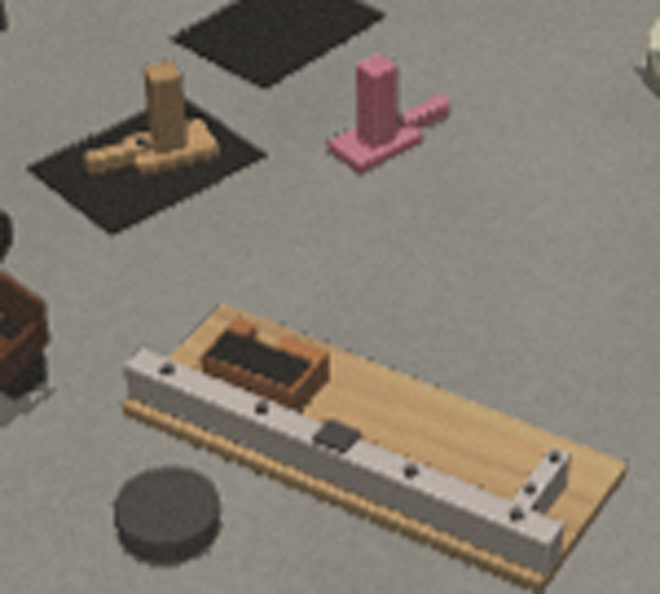

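The crop confirms it: the tan stick stands on its mat with the handle top near top px (431.5,223) and the nose tip near (435.5,203). The block's notch opens toward the robot, the stop is at the left end (+y), and the shoe is at about (309,154). Now to measure.

```bash
cat > h.py <<'E'
import cv2,numpy as np
from rig import r
np.set_printoptions(precision=1,suppress=True)
class Cam:
    def __init__(s,n):
        k=r.get_calibration(n);s.K=np.array([[k['fx'],0,k['cx']],[0,k['fy'],k['cy']],[0,0,1]])
        s.R=cv2.Rodrigues(k['rvec'])[0];s.t=np.array(k['tvec']).ravel();s.c=-s.R.T@s.t;s.P=s.K@np.c_[s.R,s.t]
    def ray(s,p): return s.R.T@np.linalg.inv(s.K)@np.array([p[0],p[1],1.])
    def on(s,p,z):
        d=s.ray(p);return s.c+d*(z-s.c[2])/d[2]
T,S=Cam("top"),Cam("scene")
def tri(a,b):
    X=cv2.triangulatePoints(T.P,S.P,np.array(a,float).reshape(2,1),np.array(b,float).reshape(2,1));return (X[:3]/X[3]).ravel()
def crop(p): return np.array(p)/3.7+[245-.36,135-.36]     # ct.png px -> top px
def crops(p): return np.array(p)/4.4+[220-.39,130-.39]
def ang(v): return np.degrees(np.arctan2(v[1],v[0]))
E
python3 - <<'E'
from h import *
print("cams",T.c,S.c)
# heights by two views: handle top, mat corners, block dark top corners, fence top ends
P=lambda n,a,b:print(n,tri(crop(a),crops(b)))
P("handle top",(691,327),(163,69))
P("nose tip~",(706,250),(90,160))
P("mat far-right",(753,225),(28,168)); P("mat far-left",(617,202),(112,234)); P("mat near-left",(587,385),(266,155))
P("blk dark +x-y",(402,86),(204,358)); P("blk dark +x+y",(312,100),(296,385)); P("blk dark -x+y",(318,132),(310,362))
P("fence end -y face",(443,60),(147,349)); P("fence stop end",(35,82),(557,548))
P("bed corner -x+y",(55,231),(627,465));P("bed -x-y",(457,181),(222,306))
# masks in top
im=cv2.imread("pics/top0.png");hsv=cv2.cvtColor(im,cv2.COLOR_BGR2HSV)
def blob(lo,hi,roi,n):
    m=np.zeros(im.shape[:2],np.uint8);x0,x1,y0,y1=roi
    m[y0:y1,x0:x1]=cv2.inRange(hsv,lo,hi)[y0:y1,x0:x1]
    c=max(cv2.findContours(m,cv2.RETR_EXTERNAL,cv2.CHAIN_APPROX_NONE)[0],key=cv2.contourArea)
    b=cv2.boxPoints(cv2.minAreaRect(c));print(n,cv2.contourArea(c));return c,b
for n,lo,hi,roi,z in [("fence",(0,0,150),(180,60,255),(250,370,140,190),42),("mat",(0,0,0),(180,255,60),(395,455,185,250),4),("blocktop",(0,0,0),(180,255,60),(325,358,155,175),41.5),("lifts",(0,0,0),(180,255,60),(415,450,145,175),30)]:
    c,b=blob(lo,hi,roi,n);w=np.array([T.on(p,z)[:2] for p in b]);print(w,w.mean(0),[ang(w[(i+1)%4]-w[i]) for i in(0,1)],[np.linalg.norm(w[(i+1)%4]-w[i]) for i in(0,1)])
E
```

```text
cams [ 450.7    4.7 1211.8] [1406.9  706.  1021.5]
handle top [ 448.5 -325.3   87.4]
nose tip~ [ 511.4 -356.5   17.4]
mat far-right [ 536.2 -403.6    0.7]
mat far-left [ 553.  -288.5   -1.1]
mat near-left [ 397.8 -263.5    1. ]
blk dark +x-y [ 641.6 -101.2   33.4]
blk dark +x+y [626.8 -26.5  40. ]
blk dark -x+y [601.8 -33.5  40.2]
fence end -y face [ 663.9 -135.1   38.1]
fence stop end [635.3 203.9  36.2]
bed corner -x+y [517.2 184.3   8.7]
bed -x-y [ 567.8 -152.8    5.9]
fence 371.0
[[631.8 207. ]
 [711.   78.7]
 [638.5  34.8]
 [559.8 162.8]] [635.3 120.8] [np.float64(-58.290711718406655), np.float64(-148.7801384177171)] [np.float64(150.73800679430502), np.float64(84.8271897899356)]
mat 1783.5
[[ 398.1 -263.5]
 [ 552.7 -286.9]
 [ 536.6 -402.5]
 [ 382.1 -378.3]] [ 467.4 -332.8] [np.float64(-8.607791539017281), np.float64(-97.90988802157406)] [np.float64(156.3969793964202), np.float64(116.74793548469582)]
blocktop 150.0
[[ 628.3  -30.8]
 [ 640.   -96.4]
 [ 615.8 -100.5]
 [ 604.1  -35. ]] [622.1 -65.7] [np.float64(-79.89106146259502), np.float64(-170.3062180114315)] [np.float64(66.62281967733459), np.float64(24.542873583208994)]
lifts 312.0
[[ 657.5 -310.3]
 [ 683.1 -363.3]
 [ 631.9 -386.9]
 [ 606.5 -333.9]] [ 644.8 -348.6] [np.float64(-64.26293882878232), np.float64(-155.22680634880442)] [np.float64(58.92312089023845), np.float64(56.3220181398051)]
```

```bash
python3 - <<'E'
from h import *
nose=T.on(crop((705,248)),19);back=T.on(crop((647,367)),16);print("nose",nose,"back",back,"stick yaw",ang((nose-back)[:2]), "from handle",ang(nose[:2]-[448.5,-325.3]),np.linalg.norm(nose[:2]-[448.5,-325.3]))
im=cv2.imread("pics/top0.png");hsv=cv2.cvtColor(im,cv2.COLOR_BGR2HSV).astype(int)
# saturation profile per column: fence(low sat)->board(high sat)->bench(low sat)
A=[];B=[]
for u in range(265,366):
    if 266<=u<=272 : continue
    s=hsv[135:205,u,1].astype(float);v=np.arange(135,205)
    hi=np.where(s>75)[0]
    def cross(i,j): return v[i]+(75-s[i])/(s[j]-s[i])*(j-i)
    k=hi[-1]; B.append((u,cross(k,k+1)))
    if 275<u<300:
        k=[h for h in hi if v[h]>150][0]; A.append((u,cross(k-1,k)))
    if 315<u<328:
        k=[h for h in hi if v[h]>150][0]; A.append((u,cross(k-1,k)))
def fit(pts,z,n):
    w=np.array([T.on(p,z)[:2] for p in pts]);q=cv2.fitLine(w.astype(np.float32),cv2.DIST_HUBER,0,.01,.01).ravel()
    if q[1]<0:q[:2]*=-1
    print(n,len(pts),q,ang(q[:2])-90, "x at y=0:",q[2]-q[3]*q[0]/q[1]);return q
fit(B,12,"board -x edge");fit(A,42,"fence face top");print(np.array(A)[::4])
print("face line by crop pts",[T.on(crop(p),42) for p in((37,108),(443,60))])
print("stop face px",[T.on(crop(p),42) for p in((87,107),(94,174))])
print("block: notch corners top z41.5",[T.on(crop(p),41.5) for p in((362,132),(387,127),(387,140),(362,148),(318,157),(312,100),(308,94),(402,84),(411,142))])
E
```

```text
nose [ 514.7 -357.4   19. ] back [ 415.1 -310.7   16. ] stick yaw -25.09641152516238 from handle -25.831765465486495 73.58113839243067
board -x edge 94 [ -0.1   1.  553.  -51.7] 8.548447 x at y=0: 545.2232
fence face top 36 [ -0.2   1.  632.5  63.6] 8.662956 x at y=0: 642.15424
[[276.  162.3]
 [280.  161.7]
 [284.  161.3]
 [288.  160.7]
 [292.  160.4]
 [296.  159.7]
 [316.  156.7]
 [320.  156.6]
 [324.  156.4]]
face line by crop pts [array([615.8, 196.7,  42. ]), array([ 663. , -134.4,   42. ])]
stop face px [array([617.6, 155.9,  42. ]), array([562.8, 148.6,  42. ])]
block: notch corners top z41.5 [array([602.2, -69.1,  41.5]), array([606.8, -89.5,  41.5]), array([596.1, -89.7,  41.5]), array([589.1, -69.4,  41.5]), array([580.9, -33.6,  41.5]), array([627.6, -27.7,  41.5]), array([632.5, -24.3,  41.5]), array([ 642.5, -101.2,   41.5]), array([ 594.9, -109.3,   41.5])]
```

```bash
cat >> h.py <<'E'
def go(x,y,z,yawdeg):
    s=r.sense();y0=s['tcp_rot'][2];p=s['eef_pos'];d=np.array([x,y,z])-p
    c,n=np.cos(y0),np.sin(y0)
    dp=np.array([c*d[0]+n*d[1],n*d[0]-c*d[1],-d[2]]);dy=-(yawdeg-np.degrees(y0));dy=(dy+180)%360-180
    print("t %.2f"%s['clock'],"at",p,"yaw %.1f"%np.degrees(y0),"-> dp",dp,"yaw %.1f"%dy)
E
python3 -c "
from h import *
go(448.5,-325,150,154.4);go(400,120,200,154.4)
print(r.sense()['eef_pos'])"
```

```text
t 0.10 at [278.8 558.9 238.6] yaw 153.5 -> dp [-546.4 -715.2   88.6] yaw -0.9
t 0.10 at [278.8 558.9 238.6] yaw 153.5 -> dp [-304.3 -338.6   38.6] yaw -0.9
[278.8 558.9 238.6]
```

carry_out(
  targets=[
    {"dp":[-15,-17,0],"yaw":0},
    {"dp":[-45,-51,5],"yaw":0},
    {"dp":[-80,-90,10],"yaw":0},
    {"dp":[-116,-130,15],"yaw":0},
    {"dp":[-152,-170,20],"yaw":0},
    {"dp":[-188,-210,24],"yaw":0},
    {"dp":[-224,-250,28],"yaw":0},
    {"dp":[-258,-292,32],"yaw":0},
    {"dp":[-290,-332,36],"yaw":0},
    {"dp":[-318,-374,40],"yaw":-0.9},
    {"dp":[-345,-416,40],"yaw":-0.9},
    {"dp":[-372,-458,40],"yaw":-0.9},
  ],
  fingers=1,
)

```text
clock: 1.6
eef_pos: [406.3, -18.8, 199.2]
tcp_rot: [-3.141, 0.0, 2.694]
contact_force: [0.1, -0.2, -0.3]
opening: 0.997
grasp_force: 0.0
```

```bash
python3 -c "
from h import *
go(448.5,-325,130,154.4)
print(r.sense()['qpos'])"
```

```text
t 1.60 at [406.3 -18.8 199.2] yaw 154.4 -> dp [-170.5 -257.8   69.2] yaw -0.0
[-0.   0.1  2.1 -0.   1.  -1.2]
```

carry_out(
  targets=[
    {"dp":[-26,-40,5],"yaw":0},
    {"dp":[-54,-82,15],"yaw":0},
    {"dp":[-84,-126,25],"yaw":0},
    {"dp":[-114,-170,35],"yaw":0},
    {"dp":[-142,-212,48],"yaw":0},
    {"dp":[-162,-244,58],"yaw":0},
    {"dp":[-170.5,-258,65],"yaw":0},
    {"dp":[-170.5,-258,69],"yaw":0},
    {"dp":[-170.5,-258,69],"yaw":0},
  ],
)

```text
clock: 2.72
eef_pos: [448.9, -321.7, 130.1]
tcp_rot: [3.141, -0.001, 2.695]
contact_force: [0.7, 0.8, -0.4]
opening: 0.996
grasp_force: 0.0
```

```bash
python3 - <<'E'
from h import *
go(448.5,-325,36,154.4)
b=r.grab_frame("scene")[:,:,::-1]; a=r.grab_frame("top")[:,:,::-1]
c=np.hstack([cv2.resize(b[110:200,210:310],(440,396),interpolation=2),cv2.resize(a[170:260,380:460],(352,396),interpolation=2)])
cv2.imwrite("pics/p5.png",c)
E
```

```text
t 2.73 at [ 448.9 -321.7  130.1] yaw 154.4 -> dp [-1.  -3.2 94.1] yaw 0.0
```

View pics/p5.png

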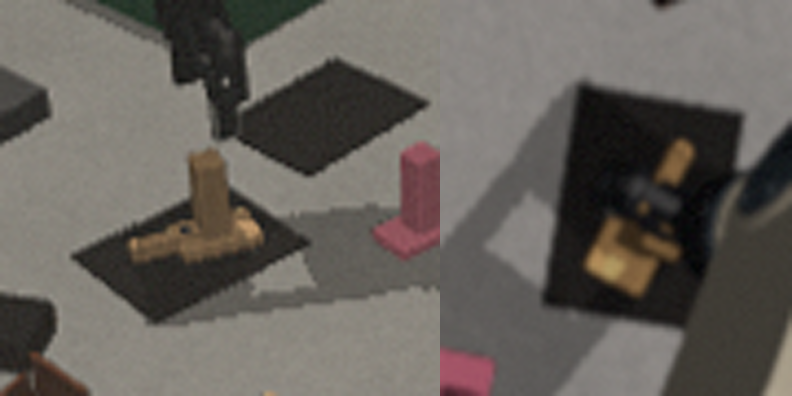

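```bash
python3 - <<'E'
from h import *
y=2.695;yt=np.array([np.sin(y),-np.cos(y),0])
for n,p in [("tcp",np.array([448.9,-321.7,130])),("f+",np.array([448.9,-321.7,135])+45*yt),("f-",np.array([448.9,-321.7,135])-45*yt),("handle",np.array([448.5,-325.3,88]))]:
    for c,o in((T,(380,170,440)),(S,(210,110,0))):
        q=cv2.projectPoints(p.reshape(1,3),cv2.Rodrigues(c.R)[0],c.t,c.K,None)[0].ravel();print(n,q,(q-o[:2])*4.4+[o[2],0])
E
```

```text
tcp [434.4 223.2] [679.1 233.9]
tcp [256.3 135.5] [203.6 112.4]
f+ [420.3 215.8] [617.3 201.6]
f+ [260.7 140.8] [223.  135.3]
f- [449.5 230.5] [745.8 266.4]
f- [251.8 128.1] [184.   79.8]
handle [431.2 223.2] [665.3 234.1]
handle [256.5 145.1] [204.6 154.5]
```

The left panel shows a fingertip at (225,130), where projection puts it at (223,135), with the handle top at (206,155) below it. So the gripper is over the tan stick and I can descend.

carry_out(
  targets=[
    {"dp":[-1,-3,8],"yaw":0},
    {"dp":[-1,-3,26],"yaw":0},
    {"dp":[-1,-3,46],"yaw":0},
    {"dp":[-1,-3,66],"yaw":0},
    {"dp":[-1,-3,82],"yaw":0},
    {"dp":[-1,-3,92],"yaw":0},
    {"dp":[-1,-3,94],"yaw":0},
    {"dp":[-1,-3,94],"yaw":0},
  ],
)

```text
clock: 3.82
eef_pos: [449.5, -326.3, 36.5]
tcp_rot: [-3.142, 0.0, 2.695]
contact_force: [-0.3, 0.0, -0.8]
opening: 0.998
grasp_force: 0.0
```

carry_out(
  targets=[
    {"dp":[0,0,0],"yaw":0},
    {"dp":[0,0,0],"yaw":0},
    {"dp":[0,0,0],"yaw":0},
    {"dp":[0,0,0],"yaw":0},
    {"dp":[0,0,0],"yaw":0},
    {"dp":[0,0,0],"yaw":0},
    {"dp":[0,0,0],"yaw":0},
    {"dp":[0,0,0],"yaw":0},
  ],
  fingers=-1,
  grip_force=100,
)

```text
clock: 4.82
eef_pos: [449.3, -326.2, 36.7]
tcp_rot: [-3.142, 0.0, 2.695]
contact_force: [-1.3, 0.9, 5.6]
opening: 0.294
grasp_force: 84.9
```

```bash
python3 -c "
from h import *
go(448.5,-325,36,154.4)
s=r.sense();print(s['contact_force'],s['wrist_torque'],s['opening'],s['grasp_force'])"
```

```text
t 4.83 at [ 449.3 -326.2   36.7] yaw 154.4 -> dp [1.3 0.7 0.7] yaw -0.0
[-1.3  0.9  5.6] [0.1 0.1 0. ] 0.29416949321941244 84.86445665359497
```

carry_out(
  targets=[
    {"dp":[0,0,-4],"yaw":0},
    {"dp":[0,0,-14],"yaw":0},
    {"dp":[0,0,-30],"yaw":0},
    {"dp":[0,0,-46],"yaw":0},
    {"dp":[0,0,-58],"yaw":-3},
    {"dp":[0,0,-60],"yaw":-10},
    {"dp":[0,0,-60],"yaw":-18},
    {"dp":[0,0,-60],"yaw":-26},
    {"dp":[0,0,-60],"yaw":-32},
    {"dp":[0,0,-60],"yaw":-34},
    {"dp":[0,0,-60],"yaw":-34},
  ],
)

```text
clock: 6.2
eef_pos: [449.4, -326.3, 96.8]
tcp_rot: [-3.141, 0.0, -2.997]
contact_force: [0.1, 0.1, -1.7]
opening: 0.295
grasp_force: 84.9
```

```bash
python3 -c "
from h import *
go(497,-95,75,188.5)
s=r.sense();print(s['contact_force'],s['wrist_torque'],s['opening'],s['grasp_force'],s['qpos'])"
```

```text
t 6.20 at [ 449.4 -326.3   96.8] yaw -171.7 -> dp [-80.5 221.9  21.8] yaw -0.2
[ 0.1  0.1 -1.7] [-0.  0.  0.] 0.29544323723920674 84.92738842964172 [-0.6  0.4  1.9 -0.   0.8 -2.3]
```

carry_out(
  targets=[
    {"dp":[-6,16,0],"yaw":0},
    {"dp":[-16,44,0],"yaw":0},
    {"dp":[-29,80,0],"yaw":0},
    {"dp":[-43,118,0],"yaw":0},
    {"dp":[-57,156,3],"yaw":0},
    {"dp":[-69,190,8],"yaw":0},
    {"dp":[-77,212,14],"yaw":0},
    {"dp":[-80.5,222,20],"yaw":0},
    {"dp":[-80.5,222,22],"yaw":0},
    {"dp":[-80.5,222,22],"yaw":0},
  ],
)

```text
clock: 7.45
eef_pos: [496.3, -95.3, 74.2]
tcp_rot: [-3.142, -0.0, -2.996]
contact_force: [-0.2, -0.2, -1.8]
opening: 0.293
grasp_force: 85.2
```

```bash
python3 - <<'E'
from h import *
go(497,-95,48,188.5)
b=r.grab_frame("scene")[:,:,::-1]; a=r.grab_frame("top")[:,:,::-1]
cv2.imwrite("pics/top6.png",a);cv2.imwrite("pics/scene6.png",b)
c=np.hstack([cv2.resize(b[140:240,210:310],(400,400),interpolation=2),cv2.resize(a[140:240,305:405],(400,400),interpolation=2)])
cv2.imwrite("pics/p6.png",c)
E
```

```text
t 7.45 at [496.3 -95.3  74.2] yaw -171.6 -> dp [-0.8  0.2 26.2] yaw -0.1
```

View pics/p6.png

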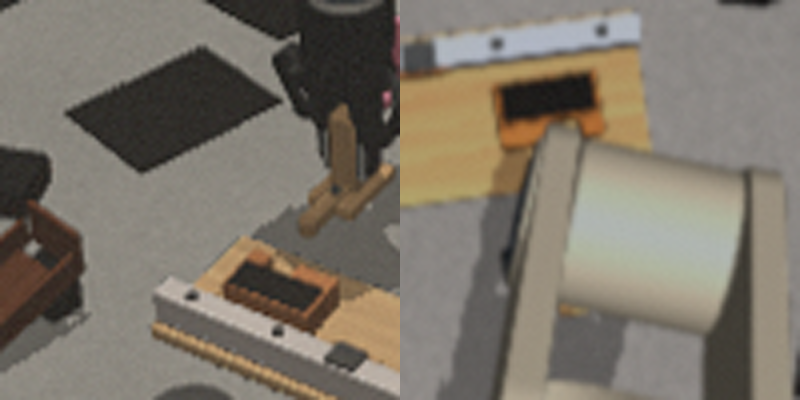

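The left panel shows the nose tip at about (305,225) and the notch at about (285,265). The right panel shows the arm hiding the stick but the notch still visible at (560,130). Now a check of the nose position from the scene ray, with the lateral fit.

```bash
python3 - <<'E'
from h import *
u=np.array([np.cos(np.radians(8.4)),np.sin(np.radians(8.4))]);h=np.array([496.3,-95.3])
def pr(c,p):return cv2.projectPoints(np.array(p,float).reshape(1,3),cv2.Rodrigues(c.R)[0],c.t,c.K,None)[0].ravel()
for R in(66,70,74,78): print(R,(pr(S,[*(h+R*u),51])-[210,140])*4)
print("handle top bottom front", (pr(S,[*h,126])-[210,140])*4)
print("ray nose",S.on((210+305/4,140+225/4),51))
# notch floor top corners in scene crop, and top view again
print([S.on(((q[0]-.0)/4+210,q[1]/4+140),41.5) for q in((276,268),(298,276))],[T.on((q[0]/4+305-100,q[1]/4+140),41.5) for q in((538,122),(575,122))])
E
```

```text
66 [304.3 224.5]
70 [301.6 227.2]
74 [298.8 230. ]
78 [296.1 232.7]
handle top bottom front [346.1 108. ]
ray nose [561.7 -84.8  51. ]
[array([607.7, -75.1,  41.5]), array([603.8, -55.2,  41.5])] [array([601.5, -60.1,  41.5]), array([602.1, -88.1,  41.5])]
```

```bash
python3 - <<'E'
from h import *
for q in((253,331),(281,346),(242,318),(330,353)): print(q,S.on(crops(q),41.5))
im=cv2.imread("pics/top0.png");h=cv2.cvtColor(im,cv2.COLOR_BGR2HSV)
# orange block pixels at rows crossing notch: print hue in the notch's rows
for v in range(166,178): print(v,h[v,328:360,0]*1, )
E
```

```text
(253, 331) [603.8 -86.8  41.5]
(281, 346) [603.2 -60.1  41.5]
(242, 318) [ 598.2 -102.8   41.5]
(330, 353) [586.6 -27.9  41.5]
166 [17 13 12 15 10 30 15 15  0  6  0 20 23 23 23  0 10 30 15 30 18 10 15 11
 11 12 15 17 19 21 20 21]
167 [17 14 12  8 20  0 20 15 30  0 15  8  8 12 10 13 12 18 11 11 12 13 12 13
 13 13 14 18 21 22 22 23]
168 [19 14 13 12 30 30  0 30 15  8 14 11 12 11 12 12 14 11 13 13 14 13 13 13
 13 13 14 17 21 22 22 22]
169 [18 16 13 11  9 10 12 12 11 11 13 12 12 13 14 13 14 14 15 15 15 14 13 13
 13 13 14 16 19 20 19 19]
170 [20 16 13 13 12 12 14 14 14 13 13 13 13 14 14 15 16 18 18 18 18 15 14 14
 13 13 13 14 17 18 18 17]
171 [20 17 13 13 13 14 14 14 14 14 14 14 14 14 15 18 18 19 19 19 20 17 14 14
 14 13 13 14 16 18 18 18]
172 [20 16 14 14 13 14 14 14 14 14 14 14 14 14 16 19 20 19 19 19 19 17 14 13
 14 14 13 14 17 18 18 18]
173 [20 17 14 14 13 14 14 14 14 14 15 15 14 15 16 18 19 19 18 19 18 17 15 14
 14 14 15 15 18 18 18 18]
174 [20 18 15 14 14 14 14 14 14 14 14 14 14 14 16 18 18 18 18 18 18 18 17 16
 16 17 17 17 18 18 18 18]
175 [21 19 15 14 15 14 14 14 14 14 15 15 15 15 17 17 18 18 18 18 18 18 18 17
 18 18 18 18 18 18 18 19]
176 [20 19 16 14 14 15 14 15 15 15 15 16 17 17 17 18 18 18 18 18 18 19 18 18
 19 18 19 19 19 19 20 20]
177 [18 18 17 16 16 17 17 18 17 17 18 18 18 18 18 18 18 19 19 19 20 20 20 20
 20 20 20 21 20 21 21 21]
```

```bash
python3 - <<'E'
from h import *
n=T.on((345.85+.0,172),41.5)[:2];print(n)
u=np.array([np.cos(np.radians(8.4)),np.sin(np.radians(8.4))]);v=np.array([-u[1],u[0]])
h=np.array([496.3,-95.3]);print("along",(n-h)@u,"lateral",(n-h)@v)
E
```

```text
[597.3 -79.4]
along 102.26985281707654 lateral 0.951776312354166
```

carry_out(
  targets=[
    {"dp":[0,1,4],"yaw":0},
    {"dp":[0,1,14],"yaw":0},
    {"dp":[0,1,22],"yaw":0},
    {"dp":[0,1,26],"yaw":0},
    {"dp":[-3,1,26],"yaw":0},
    {"dp":[-10,1,26],"yaw":0},
    {"dp":[-18,1,26],"yaw":0},
    {"dp":[-24,1,26],"yaw":0},
    {"dp":[-28,1,26],"yaw":0},
    {"dp":[-30,1,26],"yaw":0},
    {"dp":[-30,1,26],"yaw":0},
    {"dp":[-30,1,26],"yaw":0},
  ],
)

```text
clock: 9.05
eef_pos: [525.8, -89.4, 48.2]
tcp_rot: [3.142, -0.0, -2.995]
contact_force: [-1.0, -0.2, -0.9]
opening: 0.295
grasp_force: 85.2
```

```bash
python3 - <<'E'
from h import *
go(497,-95,48,188.5);s=r.sense();print(s['contact_force'])
b=r.grab_frame("scene")[:,:,::-1]
cv2.imwrite("pics/p7.png",cv2.resize(b[170:270,230:370],(784,560),interpolation=2))
E
```

```text
t 9.05 at [525.8 -89.4  48.2] yaw -171.6 -> dp [29.3 -1.3  0.2] yaw -0.1
[-1.  -0.2 -0.9]
```

View pics/p7.png

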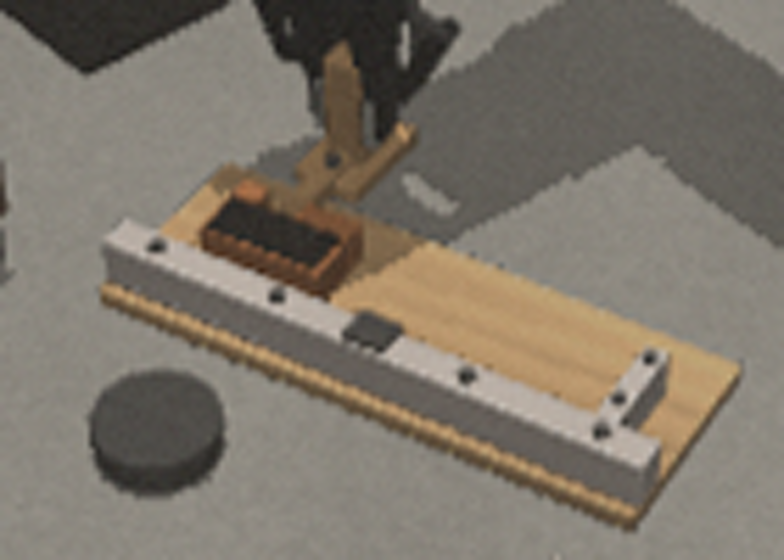

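The nose sits in the notch opening between (265,192) and (300,215). I'll advance gently.

carry_out(
  targets=[
    {"dp":[-1.5,0,0],"yaw":0},
    {"dp":[-3,0,0],"yaw":0},
    {"dp":[-5,0,0],"yaw":0},
    {"dp":[-7,0,0],"yaw":0},
    {"dp":[-9,0,0],"yaw":0},
    {"dp":[-11,0,0],"yaw":0},
    {"dp":[-13,0,0],"yaw":0},
    {"dp":[-15,0,0],"yaw":0},
  ],
)

```text
clock: 10.1
eef_pos: [540.9, -87.2, 48.2]
tcp_rot: [3.142, -0.0, -2.995]
contact_force: [-1.6, -0.4, -1.0]
opening: 0.292
grasp_force: 85.2
```

carry_out(
  targets=[
    {"dp":[-1,0,0],"yaw":0},
    {"dp":[-2,0,0],"yaw":0},
    {"dp":[-3,0,0],"yaw":0},
    {"dp":[-4,0,0],"yaw":0},
    {"dp":[-5,0,0],"yaw":0},
    {"dp":[-6,0,0],"yaw":0},
    {"dp":[-7,0,0],"yaw":0},
  ],
)

```text
clock: 10.98
eef_pos: [547.5, -86.2, 48.2]
tcp_rot: [3.141, -0.001, -2.995]
contact_force: [-4.0, -0.2, 0.1]
opening: 0.295
grasp_force: 85.2
```

```bash
cat >> h.py <<'E'
def blk(n,show=False):
    b=r.grab_frame("scene")[:,:,::-1];cv2.imwrite(f"pics/{n}.png",b)
    h=cv2.cvtColor(np.ascontiguousarray(b),cv2.COLOR_BGR2HSV);m=cv2.inRange(h,(4,120,60),(14,255,255))
    m[:, :235]=0;m[:,375:]=0;m[:170]=0;m[270:]=0
    v,u=np.where(m);print("orange",m.sum()//255,u.min(),u.max(),v.min(),v.max())
E
python3 - <<'E'
from h import *
s=r.sense();print(s['eef_pos'],s['contact_force'],s['wrist_torque']);blk("s8")
E
```

```text
[547.5 -86.2  48.2] [-4.  -0.2  0.1] [-0.1  0.5  0. ]
orange 106 264 292 205 222
```

carry_out(
  targets=[
    {"dp":[-0.7,0,0],"yaw":0},
    {"dp":[-1.5,0,0],"yaw":0},
    {"dp":[-2.2,0,0],"yaw":0},
    {"dp":[-3,0,0],"yaw":0},
  ],
)

```text
clock: 11.52
eef_pos: [551.1, -85.8, 48.2]
tcp_rot: [-3.141, 0.0, -2.995]
contact_force: [-2.4, 0.4, -2.9]
opening: 0.294
grasp_force: 85.2
```

carry_out(
  targets=[
    {"dp":[-0.7,0,0],"yaw":0},
    {"dp":[-1.5,0,0],"yaw":0},
    {"dp":[-2.2,0,0],"yaw":0},
    {"dp":[-3,0,0],"yaw":0},
  ],
)

```text
clock: 12.02
eef_pos: [551.6, -85.5, 48.0]
tcp_rot: [3.141, -0.004, -2.995]
contact_force: [-12.6, -2.8, 5.3]
opening: 0.296
grasp_force: 85.7
```

carry_out(
  targets=[
    {"dp":[0.4,0,0],"yaw":0},
    {"dp":[0.4,0,0],"yaw":0},
    {"dp":[0.4,0,0],"yaw":0},
  ],
)

```text
clock: 12.4
eef_pos: [551.5, -85.5, 47.9]
tcp_rot: [3.141, -0.004, -2.995]
contact_force: [-8.6, -1.8, 0.4]
opening: 0.296
grasp_force: 85.6
```

```bash
python3 - <<'E'
from h import *
s=r.sense();print(s['eef_pos'],s['contact_force'],s['wrist_torque'])
b=r.grab_frame("scene")[:,:,::-1];cv2.imwrite("pics/p9.png",cv2.resize(b[170:270,230:370],(784,560),interpolation=2))
E
```

```text
[551.5 -85.5  47.9] [-8.6 -1.8  0.4] [-0.3  1.5 -0.1]
```

View pics/p9.png

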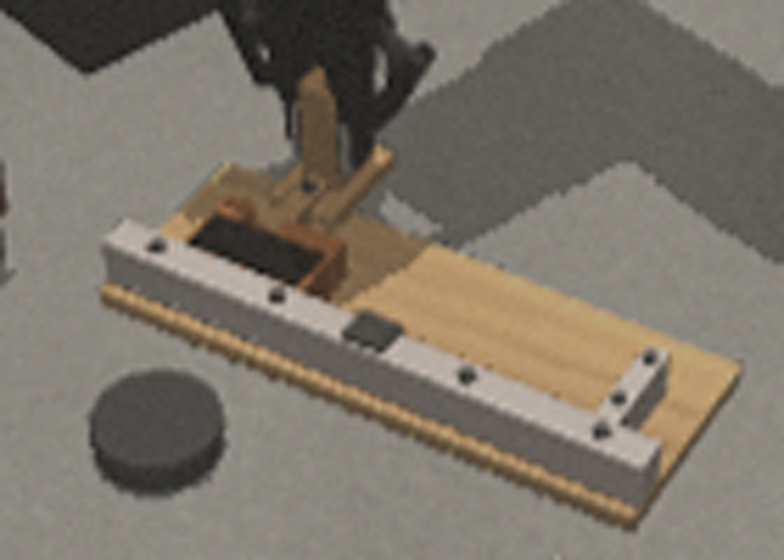

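carry_out(
  targets=[
    {"dp":[-0.05,1,0],"yaw":0},
    {"dp":[-0.05,2,0],"yaw":0},
    {"dp":[-0.05,3,0],"yaw":0},
    {"dp":[-0.05,4,0],"yaw":0},
    {"dp":[-0.05,5,0],"yaw":0},
    {"dp":[-0.05,6,0],"yaw":0},
  ],
)

```text
clock: 13.2
eef_pos: [550.7, -80.3, 47.9]
tcp_rot: [-3.141, -0.004, -2.996]
contact_force: [-8.4, -6.8, -0.3]
opening: 0.295
grasp_force: 85.5
```

```bash
cat >> h.py <<'E'
def st():
    s=r.sense();y=s['tcp_rot'][2];c,n=np.cos(y),np.sin(y);p=s['eef_pos'];f=s['contact_force']
    h=np.radians(8.5);u=np.array([np.cos(h),np.sin(h)]);v=np.array([-u[1],u[0]])
    np.set_printoptions(precision=2,suppress=True)
    print("t",s['clock'],"press %.1f drag %.1f"%(-f[:2]@u,-f[:2]@v),"u %.2f v %.2f"%(p[:2]@u,p[:2]@v),"z",p[2],"T",s['wrist_torque'],"rot",s['tcp_rot'])
E
python3 -c "
from h import *
st()"
```

```text
t 13.2 press 9.3 drag 5.5 u 532.81 v -160.80 z 47.874368973618196 T [-1.21  1.52 -0.33] rot [-3.14 -0.   -3.  ]
```

carry_out(
  targets=[
    {"dp":[0,1.5,0],"yaw":0},
    {"dp":[0,3,0],"yaw":0},
    {"dp":[0,4.5,0],"yaw":0},
    {"dp":[0,6,0],"yaw":0},
    {"dp":[0,7.5,0],"yaw":0},
    {"dp":[0,9,0],"yaw":0},
    {"dp":[0,10.5,0],"yaw":0},
    {"dp":[0,12,0],"yaw":0},
  ],
)

```text
clock: 14.2
eef_pos: [548.9, -68.4, 47.9]
tcp_rot: [-3.141, -0.004, -2.996]
contact_force: [-8.6, -7.1, 0.0]
opening: 0.291
grasp_force: 85.4
```

```bash
python3 -c "
from h import *
st()"
```

```text
t 14.2 press 9.5 drag 5.8 u 532.76 v -148.78 z 47.85016735071299 T [-1.27  1.49 -0.36] rot [-3.14 -0.   -3.  ]
```

carry_out(
  targets=[
    {"dp":[-0.05,1.5,0],"yaw":0},
    {"dp":[-0.1,3,0],"yaw":0},
    {"dp":[-0.1,4.5,0],"yaw":0},
    {"dp":[-0.1,6,0],"yaw":0},
    {"dp":[-0.1,7.5,0],"yaw":0},
    {"dp":[-0.1,9,0],"yaw":0},
    {"dp":[-0.1,10.5,0],"yaw":0},
    {"dp":[-0.1,12,0],"yaw":0},
  ],
)

```text
clock: 15.2
eef_pos: [547.1, -56.6, 47.8]
tcp_rot: [-3.141, -0.004, -2.996]
contact_force: [-8.7, -7.4, 0.8]
opening: 0.295
grasp_force: 85.5
```

```bash
python3 -c "
from h import *
st()"
```

```text
t 15.2 press 9.7 drag 6.1 u 532.77 v -136.82 z 47.83760245229479 T [-1.35  1.57 -0.44] rot [-3.14 -0.   -3.  ]
```

carry_out(
  targets=[
    {"dp":[-0.1,1.5,0],"yaw":0},
    {"dp":[-0.1,3,0],"yaw":0},
    {"dp":[-0.1,4.5,0],"yaw":0},
    {"dp":[-0.1,6,0],"yaw":0},
    {"dp":[-0.1,7.5,0],"yaw":0},
    {"dp":[-0.1,9,0],"yaw":0},
    {"dp":[-0.1,10.5,0],"yaw":0},
    {"dp":[-0.1,12,0],"yaw":0},
  ],
)

```text
clock: 16.2
eef_pos: [545.3, -44.9, 47.7]
tcp_rot: [-3.141, -0.004, -2.996]
contact_force: [-8.2, -8.5, -1.6]
opening: 0.289
grasp_force: 85.4
```

```bash
python3 -c "
from h import *
st()"
```

```text
t 16.2 press 9.4 drag 7.1 u 532.72 v -125.00 z 47.66953964843468 T [-1.58  1.62 -0.42] rot [-3.14 -0.   -3.  ]
```

carry_out(
  targets=[
    {"dp":[-0.1,1.5,0],"yaw":0},
    {"dp":[-0.2,3,0],"yaw":0},
    {"dp":[-0.3,4.5,0],"yaw":0},
    {"dp":[-0.3,6,0],"yaw":0},
    {"dp":[-0.3,7.5,0],"yaw":0},
    {"dp":[-0.3,9,0],"yaw":0},
    {"dp":[-0.3,10.5,0],"yaw":0},
    {"dp":[-0.3,12,0],"yaw":0},
  ],
)

```text
clock: 17.2
eef_pos: [543.5, -32.8, 47.6]
tcp_rot: [-3.141, -0.005, -2.996]
contact_force: [-10.7, -6.9, 0.6]
opening: 0.292
grasp_force: 85.6
```

```bash
python3 -c "
from h import *
st()"
```

```text
t 17.2 press 11.6 drag 5.2 u 532.72 v -112.75 z 47.644997088565205 T [-1.37  1.71 -0.35] rot [-3.14 -0.   -3.  ]
```

carry_out(
  targets=[
    {"dp":[0.05,1.5,0],"yaw":0},
    {"dp":[0.1,3,0],"yaw":0},
    {"dp":[0.1,4.5,0],"yaw":0},
    {"dp":[0.1,6,0],"yaw":0},
    {"dp":[0.1,7.5,0],"yaw":0},
    {"dp":[0.1,9,0],"yaw":0},
    {"dp":[0.1,10.5,0],"yaw":0},
    {"dp":[0.1,12,0],"yaw":0},
    {"dp":[0.1,13.5,0],"yaw":0},
    {"dp":[0.1,15,0],"yaw":0},
  ],
)

```text
clock: 18.45
eef_pos: [541.3, -18.0, 47.6]
tcp_rot: [-3.141, -0.005, -2.996]
contact_force: [-9.8, -7.8, -0.2]
opening: 0.294
grasp_force: 85.6
```

```bash
python3 -c "
from h import *
st()"
```

```text
t 18.45 press 10.8 drag 6.3 u 532.68 v -97.76 z 47.6494750434777 T [-1.28  1.69 -0.27] rot [-3.14 -0.   -3.  ]
```

carry_out(
  targets=[
    {"dp":[0,1.5,0],"yaw":0},
    {"dp":[0,3,0],"yaw":0},
    {"dp":[0,4.5,0],"yaw":0},
    {"dp":[0,6,0],"yaw":0},
    {"dp":[0,7.5,0],"yaw":0},
    {"dp":[0,9,0],"yaw":0},
    {"dp":[0,10.5,0],"yaw":0},
    {"dp":[0,12,0],"yaw":0},
    {"dp":[0,13.5,0],"yaw":0},
    {"dp":[0,15,0],"yaw":0},
  ],
)

```text
clock: 19.7
eef_pos: [539.0, -3.2, 47.6]
tcp_rot: [-3.141, -0.005, -2.996]
contact_force: [-10.2, -7.0, 0.3]
opening: 0.293
grasp_force: 85.6
```

```bash
python3 -c "
from h import *
st()"
```

```text
t 19.7 press 11.2 drag 5.4 u 532.59 v -82.80 z 47.621637424960255 T [-1.38  1.71 -0.34] rot [-3.14 -0.01 -3.  ]
```

carry_out(
  targets=[
    {"dp":[0.05,1.5,0],"yaw":0},
    {"dp":[0.05,3,0],"yaw":0},
    {"dp":[0.05,4.5,0],"yaw":0},
    {"dp":[0.05,6,0],"yaw":0},
    {"dp":[0.05,7.5,0],"yaw":0},
    {"dp":[0.05,9,0],"yaw":0},
    {"dp":[0.05,10.5,0],"yaw":0},
    {"dp":[0.05,12,0],"yaw":0},
    {"dp":[0.1,13.5,0],"yaw":0},
    {"dp":[0.1,15,0],"yaw":0},
    {"dp":[0.1,16.5,0],"yaw":0},
    {"dp":[0.1,18,0],"yaw":0},
  ],
)

```text
clock: 21.2
eef_pos: [536.3, 14.6, 47.6]
tcp_rot: [-3.141, -0.005, -2.996]
contact_force: [-8.3, -8.0, 1.3]
opening: 0.291
grasp_force: 85.6
```

```bash
python3 -c "
from h import *
st()"
```

```text
t 21.2 press 9.4 drag 6.7 u 532.55 v -64.82 z 47.62364110694309 T [-1.34  1.62 -0.36] rot [-3.14 -0.01 -3.  ]
```

carry_out(
  targets=[
    {"dp":[-0.1,1.5,0],"yaw":0},
    {"dp":[-0.1,3,0],"yaw":0},
    {"dp":[-0.1,4.5,0],"yaw":0},
    {"dp":[-0.1,6,0],"yaw":0},
    {"dp":[-0.1,7.5,0],"yaw":0},
    {"dp":[-0.1,9,0],"yaw":0},
    {"dp":[-0.1,10.5,0],"yaw":0},
    {"dp":[-0.1,12,0],"yaw":0},
    {"dp":[-0.1,13.5,0],"yaw":0},
    {"dp":[-0.1,15,0],"yaw":0},
    {"dp":[-0.1,16.5,0],"yaw":0},
    {"dp":[-0.1,18,0],"yaw":0},
  ],
)

```text
clock: 22.7
eef_pos: [533.6, 32.3, 47.6]
tcp_rot: [-3.141, -0.005, -2.996]
contact_force: [-8.9, -7.8, 1.4]
opening: 0.293
grasp_force: 85.7
```

```bash
python3 -c "
from h import *
st()"
```

```text
t 22.7 press 10.0 drag 6.4 u 532.51 v -46.89 z 47.62637089721736 T [-1.43  1.68 -0.45] rot [-3.14 -0.01 -3.  ]
```

carry_out(
  targets=[
    {"dp":[0,1.5,0],"yaw":0},
    {"dp":[0,3,0],"yaw":0},
    {"dp":[0,4.5,0],"yaw":0},
    {"dp":[0,6,0],"yaw":0},
    {"dp":[0,7.5,0],"yaw":0},
    {"dp":[0,9,0],"yaw":0},
    {"dp":[0,10.5,0],"yaw":0},
    {"dp":[0,12,0],"yaw":0},
    {"dp":[0,13.5,0],"yaw":0},
    {"dp":[0,15,0],"yaw":0},
    {"dp":[0,16.5,0],"yaw":0},
    {"dp":[0,18,0],"yaw":0},
  ],
)

```text
clock: 24.2
eef_pos: [530.8, 50.0, 47.6]
tcp_rot: [-3.141, -0.006, -2.996]
contact_force: [-10.7, -8.1, 1.2]
opening: 0.294
grasp_force: 85.8
```

```bash
python3 -c "
from h import *
st()"
```

```text
t 24.2 press 11.7 drag 6.4 u 532.35 v -28.98 z 47.613745277894246 T [-1.52  1.77 -0.39] rot [-3.14 -0.01 -3.  ]
```

carry_out(
  targets=[
    {"dp":[0.1,1.5,0],"yaw":0},
    {"dp":[0.15,3,0],"yaw":0},
    {"dp":[0.15,4.5,0],"yaw":0},
    {"dp":[0.15,6,0],"yaw":0},
    {"dp":[0.15,7.5,0],"yaw":0},
    {"dp":[0.2,9,0],"yaw":0},
    {"dp":[0.2,10.5,0],"yaw":0},
    {"dp":[0.2,12,0],"yaw":0},
    {"dp":[0.2,13.5,0],"yaw":0},
    {"dp":[0.2,15,0],"yaw":0},
    {"dp":[0.2,16.5,0],"yaw":0},
    {"dp":[0.2,18,0],"yaw":0},
  ],
)

```text
clock: 25.7
eef_pos: [528.1, 68.0, 47.6]
tcp_rot: [-3.141, -0.006, -2.996]
contact_force: [-9.9, -6.8, 0.6]
opening: 0.292
grasp_force: 85.8
```

```bash
python3 -c "
from h import *
st()"
```

```text
t 25.7 press 10.8 drag 5.3 u 532.36 v -10.79 z 47.60973095092888 T [-1.17  1.6  -0.32] rot [-3.14 -0.01 -3.  ]
```

carry_out(
  targets=[
    {"dp":[0.05,1.5,0],"yaw":0},
    {"dp":[0.1,3,0],"yaw":0},
    {"dp":[0.1,4.5,0],"yaw":0},
    {"dp":[0.1,6,0],"yaw":0},
    {"dp":[0.1,7.5,0],"yaw":0},
    {"dp":[0.1,9,0],"yaw":0},
    {"dp":[0.1,10.5,0],"yaw":0},
    {"dp":[0.1,12,0],"yaw":0},
    {"dp":[0.1,13.5,0],"yaw":0},
    {"dp":[0.1,15,0],"yaw":0},
    {"dp":[0.1,16.5,0],"yaw":0},
    {"dp":[0.1,18,0],"yaw":0},
  ],
)

```text
clock: 27.2
eef_pos: [525.4, 85.6, 47.6]
tcp_rot: [-3.141, -0.006, -2.996]
contact_force: [-9.3, -8.2, 1.8]
opening: 0.296
grasp_force: 85.8
```

```bash
python3 - <<'E'
from h import *
st()
b=r.grab_frame("scene")[:,:,::-1];cv2.imwrite("pics/p10.png",cv2.resize(b[170:270,230:370],(784,560),interpolation=2))
E
```

```text
t 27.2 press 10.4 drag 6.7 u 532.33 v 7.01 z 47.61430620395353 T [-1.38  1.61 -0.35] rot [-3.14 -0.01 -3.  ]
```

View pics/p10.png

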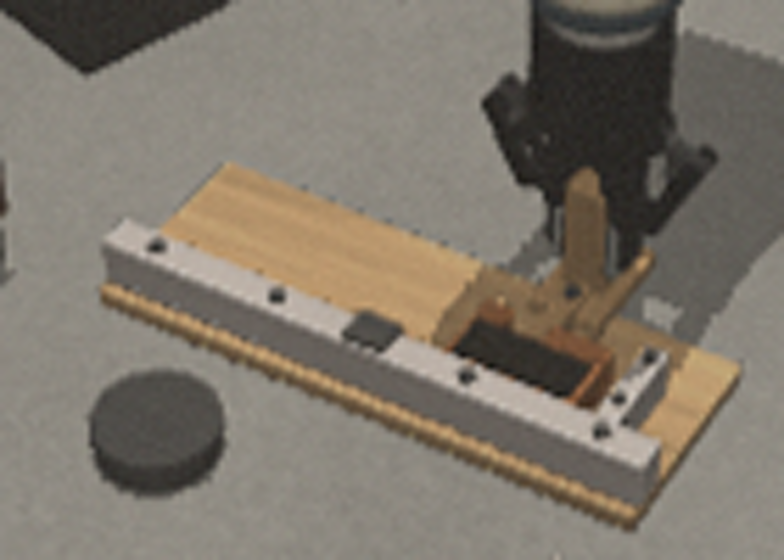

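The block is flat on the fence and the stop at (630,385) is only about 10 mm ahead.

carry_out(
  targets=[
    {"dp":[0,1,0],"yaw":0},
    {"dp":[0,2,0],"yaw":0},
    {"dp":[0,3,0],"yaw":0},
    {"dp":[0,4,0],"yaw":0},
    {"dp":[0,5,0],"yaw":0},
    {"dp":[0,6,0],"yaw":0},
  ],
)

```text
clock: 28.0
eef_pos: [524.5, 91.5, 47.6]
tcp_rot: [-3.141, -0.006, -2.996]
contact_force: [-9.9, -8.7, 2.0]
opening: 0.296
grasp_force: 85.8
```

carry_out(
  targets=[
    {"dp":[0,0.5,0],"yaw":0},
    {"dp":[0,1,0],"yaw":0},
    {"dp":[0,1.5,0],"yaw":0},
  ],
)

```text
clock: 28.38
eef_pos: [524.3, 93.0, 47.6]
tcp_rot: [-3.141, -0.006, -2.996]
contact_force: [-10.0, -8.3, 1.7]
opening: 0.289
grasp_force: 85.8
```

carry_out(
  targets=[
    {"dp":[0.05,0.5,0],"yaw":0},
    {"dp":[0.05,1,0],"yaw":0},
    {"dp":[0.05,1.5,0],"yaw":0},
  ],
)

```text
clock: 28.75
eef_pos: [524.1, 94.5, 47.6]
tcp_rot: [-3.141, -0.006, -2.996]
contact_force: [-9.3, -6.4, 0.7]
opening: 0.293
grasp_force: 85.8
```

carry_out(
  targets=[
    {"dp":[0,0.5,0],"yaw":0},
    {"dp":[0,1,0],"yaw":0},
    {"dp":[0,1.4,0],"yaw":0},
  ],
)

```text
clock: 29.12
eef_pos: [523.9, 95.8, 47.6]
tcp_rot: [-3.141, -0.006, -2.996]
contact_force: [-9.4, -7.3, 0.1]
opening: 0.289
grasp_force: 85.8
```

carry_out(
  targets=[
    {"dp":[0,0.5,0],"yaw":0},
    {"dp":[0,1,0],"yaw":0},
    {"dp":[0,1.4,0],"yaw":0},
  ],
)

```text
clock: 29.5
eef_pos: [523.6, 97.2, 47.6]
tcp_rot: [-3.141, -0.006, -2.996]
contact_force: [-9.6, -7.0, 1.1]
opening: 0.295
grasp_force: 85.8
```

carry_out(
  targets=[
    {"dp":[0,0.5,0],"yaw":0},
    {"dp":[0,1,0],"yaw":0},
  ],
)

```text
clock: 29.75
eef_pos: [523.5, 98.2, 47.6]
tcp_rot: [-3.141, -0.006, -2.996]
contact_force: [-10.1, -7.7, 1.7]
opening: 0.293
grasp_force: 85.8
```

```bash
python3 - <<'E'
from h import *
st()
E
```

```text
t 29.75 press 11.1 drag 6.1 u 532.27 v 19.71 z 47.58540269776352 T [-1.4   1.59 -0.42] rot [-3.14 -0.01 -3.  ]
```

carry_out(
  targets=[
    {"dp":[0.05,0.5,0],"yaw":0},
    {"dp":[0.05,1,0],"yaw":0},
    {"dp":[0.05,1.4,0],"yaw":0},
  ],
)

```text
clock: 30.12
eef_pos: [523.4, 99.1, 47.6]
tcp_rot: [-3.14, -0.006, -2.996]
contact_force: [-8.3, -12.9, 1.1]
opening: 0.292
grasp_force: 85.9
```

carry_out(
  targets=[
    {"dp":[0,0.4,0],"yaw":0},
    {"dp":[0,0.8,0],"yaw":0},
    {"dp":[0,1.0,0],"yaw":0},
  ],
)

```text
clock: 30.5
eef_pos: [523.3, 99.4, 47.6]
tcp_rot: [-3.139, -0.006, -2.996]
contact_force: [-8.2, -16.4, 0.9]
opening: 0.296
grasp_force: 86.1
```

carry_out(
  targets=[
    {"dp":[0,-0.3,0],"yaw":0},
    {"dp":[0,-0.3,0],"yaw":0},
    {"dp":[0,-0.6,0],"yaw":0},
  ],
)

```text
clock: 30.88
eef_pos: [523.4, 99.1, 47.6]
tcp_rot: [-3.14, -0.006, -2.996]
contact_force: [-7.9, -13.0, 0.8]
opening: 0.294
grasp_force: 86.0
```

carry_out(
  targets=[
    {"dp":[0.3,-0.8,0],"yaw":0},
    {"dp":[0.7,-1.6,0],"yaw":0},
    {"dp":[1.2,-2.4,0],"yaw":0},
    {"dp":[2,-3.2,0],"yaw":0},
    {"dp":[3,-4.5,0],"yaw":0},
    {"dp":[4,-4.5,0],"yaw":0},
  ],
)

```text
clock: 31.62
eef_pos: [523.4, 96.2, 48.5]
tcp_rot: [-3.142, 0.002, -2.995]
contact_force: [-0.9, -0.2, -2.2]
opening: 0.293
grasp_force: 85.6
```

```bash
python3 - <<'E'
from h import *
st()
E
```

```text
t 31.625 press 0.9 drag 0.0 u 531.84 v 17.80 z 48.50645134294993 T [-0.04  0.29  0.05] rot [-3.14  0.   -3.  ]
```

carry_out(
  targets=[
    {"dp":[2,0,0],"yaw":0},
    {"dp":[6,0,0],"yaw":0},
    {"dp":[14,0,0],"yaw":0},
    {"dp":[24,0,0],"yaw":0},
    {"dp":[34,0,0],"yaw":0},
    {"dp":[40,0,0],"yaw":0},
    {"dp":[40,0,-12],"yaw":0},
    {"dp":[40,0,-30],"yaw":0},
    {"dp":[40,0,-45],"yaw":0},
    {"dp":[40,0,-50],"yaw":0},
  ],
)

```text
clock: 32.88
eef_pos: [484.0, 90.5, 99.7]
tcp_rot: [3.142, 0.002, -2.995]
contact_force: [0.5, 0.1, -1.3]
opening: 0.295
grasp_force: 85.6
```

```bash
python3 - <<'E'
from h import *
go(450,-322,97,-171.6)
b=r.grab_frame("scene")[:,:,::-1];a=r.grab_frame("top")[:,:,::-1]
c=np.hstack([cv2.resize(b[170:270,290:390],(400,400),interpolation=2),cv2.resize(a[130:230,245:345],(400,400),interpolation=2)])
cv2.imwrite("pics/p11.png",c);cv2.imwrite("pics/top11.png",a)
h=cv2.cvtColor(np.ascontiguousarray(a),cv2.COLOR_BGR2HSV)
m=np.zeros(a.shape[:2],np.uint8);m[148:185,266:310]=cv2.inRange(h,(0,0,0),(180,255,70))[148:185,266:310]
c=max(cv2.findContours(m,0,1)[0],key=cv2.contourArea);rc=cv2.minAreaRect(c);print(rc,T.on(rc[0],41.5))
w=np.array([T.on(p,41.5)[:2] for p in cv2.boxPoints(rc)]);print(w)
E
```

```text
t 32.88 at [484.   90.5  99.7] yaw -171.6 -> dp [  93.7 -403.2    2.7] yaw -0.0
((280.7099609375, 165.97000122070312), (9.192388534545898, 22.344575881958008), 81.8698959350586) [611.2 117.9  41.5]
[[619.4 153.5]
 [630.6  86.9]
 [603.   82.3]
 [591.9 148.8]]
```

View pics/p11.png

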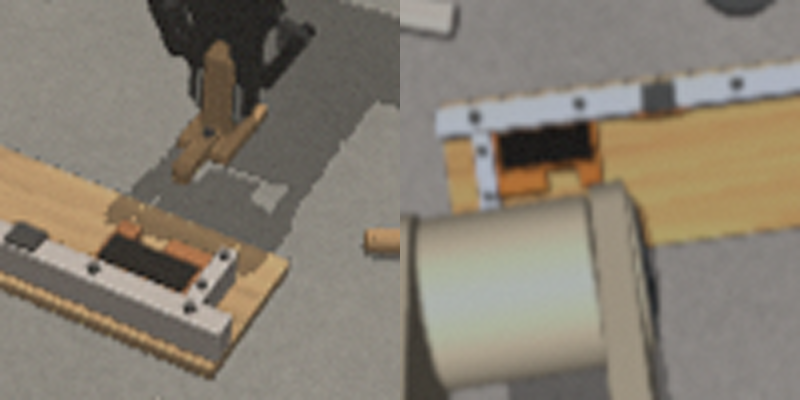

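The block is home: in the right panel it sits against the stop at (485,165) and flat along the fence. Returning the stick now.

carry_out(
  targets=[
    {"dp":[4,-16,0],"yaw":0},
    {"dp":[12,-48,0],"yaw":0},
    {"dp":[22,-90,0],"yaw":0},
    {"dp":[32,-134,0],"yaw":0},
    {"dp":[42,-178,0],"yaw":0},
    {"dp":[52,-222,0],"yaw":0},
    {"dp":[62,-266,0],"yaw":0},
    {"dp":[72,-310,0],"yaw":0},
    {"dp":[79,-350,0],"yaw":0},
    {"dp":[83,-385,2],"yaw":0},
    {"dp":[85,-404,3],"yaw":0},
    {"dp":[85,-409,3],"yaw":0},
  ],
)

```text
clock: 34.48
eef_pos: [457.9, -327.3, 94.7]
tcp_rot: [3.141, -0.001, -2.997]
contact_force: [0.2, 0.1, -1.7]
opening: 0.293
grasp_force: 85.6
```

```bash
python3 - <<'E'
from h import *
go(460,-328,39,-171.6);st()
E
```

```text
t 34.48 at [ 457.9 -327.3   94.7] yaw -171.7 -> dp [-2.  -1.  55.7] yaw -0.1
t 34.475 press -0.2 drag -0.1 u 404.44 v -391.42 z 94.67923264121158 T [ 0.    0.03 -0.03] rot [ 3.14 -0.   -3.  ]
```

carry_out(
  targets=[
    {"dp":[-2,-1,6],"yaw":0},
    {"dp":[-2,-1,18],"yaw":0},
    {"dp":[-2,-1,32],"yaw":0},
    {"dp":[-2,-1,44],"yaw":0},
    {"dp":[-2,-1,51],"yaw":0},
    {"dp":[-2,-1,54],"yaw":0},
    {"dp":[-2,-1,55.5],"yaw":0},
    {"dp":[-2,-1,56.5],"yaw":0},
    {"dp":[-2,-1,56.5],"yaw":0},
  ],
)

```text
clock: 35.6
eef_pos: [460.8, -327.5, 39.0]
tcp_rot: [-3.141, 0.0, -2.995]
contact_force: [-0.5, 0.1, -1.2]
opening: 0.294
grasp_force: 85.6
```

carry_out(
  targets=[
    {"dp":[0,0,0.5],"yaw":0},
    {"dp":[0,0,1],"yaw":0},
    {"dp":[0,0,1],"yaw":0},
  ],
)

```text
clock: 35.98
eef_pos: [460.6, -327.4, 37.8]
tcp_rot: [3.142, -0.0, -2.995]
contact_force: [-0.5, 0.1, -1.5]
opening: 0.294
grasp_force: 85.6
```

carry_out(
  targets=[
    {"dp":[0,0,0.4],"yaw":0},
    {"dp":[0,0,0.8],"yaw":0},
    {"dp":[0,0,1],"yaw":0},
    {"dp":[0,0,1],"yaw":0},
  ],
)

```text
clock: 36.48
eef_pos: [460.7, -327.4, 36.8]
tcp_rot: [3.142, -0.0, -2.995]
contact_force: [-0.7, 0.4, -1.9]
opening: 0.292
grasp_force: 85.6
```

carry_out(
  targets=[
    {"dp":[0,0,0.3],"yaw":0},
    {"dp":[0,0,0.5],"yaw":0},
    {"dp":[0,0,0.5],"yaw":0},
  ],
)

```text
clock: 36.85
eef_pos: [460.6, -327.4, 36.7]
tcp_rot: [-3.142, -0.0, -2.995]
contact_force: [-1.6, 0.8, 5.2]
opening: 0.296
grasp_force: 86.3
```

Foot contact at the same height as at pick-up. Release and retreat.

carry_out(
  targets=[
    {"dp":[0,0,0],"yaw":0},
    {"dp":[0,0,0],"yaw":0},
    {"dp":[0,0,0],"yaw":0},
    {"dp":[0,0,0],"yaw":0},
    {"dp":[0,0,0],"yaw":0},
    {"dp":[0,0,0],"yaw":0},
    {"dp":[0,0,0],"yaw":0},
    {"dp":[0,0,0],"yaw":0},
  ],
  fingers=1,
)

```text
clock: 37.85
eef_pos: [460.7, -327.4, 36.3]
tcp_rot: [-3.142, 0.0, -2.995]
contact_force: [-0.3, 0.0, -1.3]
opening: 1.001
grasp_force: 0.0
```

carry_out(
  targets=[
    {"dp":[0,0,-8],"yaw":0},
    {"dp":[0,0,-24],"yaw":0},
    {"dp":[0,0,-48],"yaw":0},
    {"dp":[0,0,-76],"yaw":0},
    {"dp":[0,0,-104],"yaw":0},
    {"dp":[0,0,-130],"yaw":0},
    {"dp":[0,0,-150],"yaw":0},
    {"dp":[0,0,-160],"yaw":0},
    {"dp":[0,0,-160],"yaw":0},
    {"dp":[0,0,-160],"yaw":0},
  ],
)

```text
clock: 39.1
eef_pos: [460.3, -327.1, 195.7]
tcp_rot: [3.141, -0.001, -2.995]
contact_force: [-0.2, 0.5, 0.7]
opening: 0.999
grasp_force: 0.0
```

```bash
python3 - <<'E'
from h import *
st()
b=r.grab_frame("scene")[:,:,::-1]
h=cv2.cvtColor(np.ascontiguousarray(b),cv2.COLOR_BGR2HSV);m=cv2.inRange(h,(8,60,60),(22,200,255));k=np.zeros_like(m);k[125:185,225:290]=m[125:185,225:290]
v,u=np.where(k);print("tan px",len(u))
for row in range(v.min(),v.max()+1,2): print(row,u[v==row].min() if (v==row).any() else 0,u[v==row].max() if (v==row).any() else 0)
def pr(p):return cv2.projectPoints(np.array(p,float).reshape(1,3),cv2.Rodrigues(S.R)[0],S.t,S.K,None)[0].ravel()
print("handle axis at z88, z16:",pr([460.7,-327.4,88]),pr([460.7,-327.4,16]))
E
```

```text
t 39.1 press 0.1 drag -0.5 u 406.90 v -391.56 z 195.66912194131933 T [ 0.02 -0.   -0.06] rot [ 3.14 -0.   -3.  ]
tan px 349
145 253 255
147 250 258
149 250 258
151 250 259
153 250 259
155 251 259
157 251 259
159 251 264
161 251 266
163 249 265
165 246 263
167 246 260
169 245 258
171 243 256
173 243 248
175 244 246
handle axis at z88, z16: [253.66 146.39] [255.18 162.8 ]
```

Stick stands upright where predicted; handing in.

```bash
python3 -c "
from rig import r
print(r.sign_off())"
```

```text
the job is handed in; nothing more can be done
None
```

The block is home against the end stop and flat on the fence, and the stick is upright and released on its mat. The job is handed in at about 39 s, with measured push readings staying under about 19 N; the judge returned no verdict.

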